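Jack up the sagging baby-toiletry shelf and hold it level

ROBOT

A 7-joint arm with a two-finger parallel gripper is mounted at the origin on the work surface. World frame = base frame: x ahead of the robot, y to its left, z up, the work surface at z = 0. Lengths are in mm, angles in degrees, forces in N, time in s.
With the tool pointing down it reaches from about 425 to 1025 mm from the base axis. Payload 9.4 kg.
Tool frame: the origin (TCP) lies between the finger pads; the fingertips stand 11 mm ahead of it and the grasp point (between the pads) lies 8 mm behind it; z points along the fingers, y is the line along which they close (so a half turn about z gives the same grasp; the last joint's range is limited). The gripper opens to 93 mm and grips with 3 to 60 N. Pads are 15 mm wide; open, the fingers measure 128 mm over their backs; the gripper's body (75 mm by 188 mm) begins 65 mm behind the grasp point.
Start: joints at [-70.686, 34.337, -0.143, 91.639, 0.103, 54.024, -4.572], TCP at [291.52, 663.807, 229.618] pointing down, gripper open.
Joint ranges: [-147.43, 147.43], [-19.82, 112.94], [-74.19, 73.91], [6.32, 146.72], [-59.91, 239.91], [6.04, 106.73], [-150.56, 150.56]. Speed limits (degrees/s): [127.2, 127.2, 172.46, 172.46, 180, 180, 180].

INTERFACE

Orientations are given as a 3x3 rotation matrix whose columns are the frame's x, y, z axes.
In Python, from rig import state, vision, order gives the robot as it stands. The module is installed in compiled form; this text tells all that it offers.
- The arm moves only by the tool play_rows, never from a script. Its argument "motion" is a list of rows, each an object of numbers: "x", "y", "z": the shift along the tool's x, y, z in mm; "rx", "ry", "rz": the turn, a rotation vector about the tool's x, y, z in rad; "jaw": the finger opening in mm, from 0 to 93. In form: [{"x": .., "y": .., "z": .., "rx": .., "ry": .., "rz": .., "jaw": ..}, ...]. A call has 1 to 12 rows; each row is the pose to reach, as a shift and turn from the pose commanded when the call began, along the tool's axes at that moment; what a row does not reach only later rows make up. A row lasts 1/10 s, in which the tool goes at most 50 mm and 8.59 degrees, less where a joint would pass 70% of its speed; a pose out of reach is approached as far as the arm can. A call with a gripper value outside its range is refused whole. The fingers move at their own pace and stop on an object; the grip force is fixed at half the most. Time passes only in rows, so rows that repeat a pose let the fingers close. It gives the time, the measured TCP pose, the force, the opening and the grip force at its end, in the units of the state.
- state(): the state, without advancing time (a new reading comes with each control period).
- vision.camera(name): name is "side" or "top"; returns (picture, depth): 384x512x3 uint8, red, green, blue; 384x512 float32, mm along the optical axis (not along the pixel's ray), 0 where there is no reading.
- vision.calibration(name): a dict with "fovy" (degrees; the focal length in pixels is half the picture's height over the tangent of half this angle, whatever the lens; pixels are square), "cx", "cy" (the principal point, pixels), "k1" (the pictures are not rectified: a ray, as slopes to the right and down, at radius r is drawn at 1 + k1 r^2 times it, then the intrinsics apply), "R" (3x3) and "t" (3): a world point X has camera coordinates R X + t. Camera axes: x right, y down, z forward; pixel columns grow to the right and rows downward; lengths in mm; the calibration is good to about 2 mm. A picture is of the moment at which its call begins. calibration takes no time and is no camera call.
- order.sign_off(): hands the job in; it is judged then, once.
The state is a dict: "time": time; "joint_pos": joint angles; "qvel": joint speeds; "joint_efforts": joint torques, N m; "position": TCP position; "tcp_rot": TCP orientation; "ft_force": force on the tool from outside, world axes, zero at the start; "torque": the same for the moment, N m; "opening": finger opening in mm; "grip_force": force on a finger pad.
Only numpy, scipy, OpenCV 4.12 (cv2) and the standard library are available. Lean on these libraries where they do the work, as an engineer would, in place of code of your own. Each camera call takes 0.05 s, during which the arm holds its last target. There are 200 camera calls.

TASK

The hinged toiletry shelf has sagged: set the red jack flat on the counter with its slotted saddle centred under the orange-marked lift point, turned square to the shelf so that the rib under the mark lies along the slot and the black pump handle points straight out from the shelf. Pump the handle all the way down as a trial lift and let it come right back up, then push it all the way down again and finish while still holding it down with the gripper, the shelf carried level by the jack. Raise the shelf only with the jack, never by hand, do not tip the jack over, and leave the jar, duck and ring where they are.

Things in the scene. Friction and masses are not known exactly. Their poses are not given: they have to be found in the camera images.
- rack: Fixed white stand with a hinged pale wood shelf (165 deep, 280 mm wide, bottles fixed on it up to 240 mm high) whose near edge lies 30 mm beyond the lift point; hinge line 200 mm beyond it. A steel tab 50 mm wide sticks out 55 mm from that edge, orange dot and stripe on top. Origin on the counter below the lift point (shelf level); x points from lift point to stand, z up. Place and yaw vary.
- lift_point (a point): Middle of the underside of the rib, 18 mm below the orange dot. The rib hangs under the stripe along the rack's x: 6 mm thick, 12 mm deep, 50 mm long (25 mm either way). Moves with the shelf: 65 mm high sagged (rib's lowest end 62 mm), 91 mm when level; in rising it also moves 5 mm to the rack's -x. Loads the jack with 5 to 9 N; let go, the shelf falls back.
- jack: Loose red hand jack, 0.8 kg. Base 285 x 80 x 10 mm from x -160 to +125 mm; origin on its underside, x from handle to saddle, z up. Saddle at x +95 mm. Upright grip block to carry it by at x +5 mm: 40 mm along x, 30 to 32 across y, top 120 mm high, rubber sides. Handle on the -x side, pivot at x -30, 90 mm high. The base reaches below the handle pad, so pressing does not tip it.
- saddle_slot (a point): Centre of the slot floor of the saddle: slot 16 mm wide, 6 mm deep, open at both ends, along the jack's x between two yellow cheeks 40 mm long. 47 mm above the jack's underside with the handle up (cheek tops 53 mm), 91 mm with it fully down: rises 80 mm per rad of handle.
- handle (a joint): Pump handle, rad: 0 = up (a spring returns it when let go), 0.55 = fully down at its stop. No ratchet: the saddle goes up and down with the handle, so the jack lifts only while the handle is pressed.
- handle_pad (a point): Middle of the top of the black 44 x 44 mm pad on the handle's end: at x -127 mm of the jack, 132 mm high with the handle up; x -134 mm, 75 mm high fully down. Press it down with closed fingers: 1.5 N to start, up to 11 N at the bottom with the shelf on.
- cream_jar: Loose light-blue jar with white lid, 72 mm across, 67 mm high; origin under its centre. Leave alone.
- duck: Loose yellow toy duck, 68 mm across, 77 mm high; origin under its centre. Leave alone.
- teether: Loose teal teething ring lying flat, 76 mm across, 16 mm high; origin under its centre. Leave alone.

How it is judged (in metres and radians):
On the way, in this order (a step that is already met when the one before it is completed fails the run):
1. the jack stands on the counter, square to the shelf, its saddle under the lift point, the shelf still sagged (horizontal distance between saddle_slot and lift_point below 0.014 m and angle between the x axis of jack and the x axis of rack, either way round below 0.14 rad and angle between jack's own z axis and vertical below 0.05 rad and height (world z) of jack below 0.006 m and height (world z) of lift_point below 0.07 m and value of joint handle below 0.12 rad), for 0.2 s.
2. trial lift: the handle is pumped down and the jack raises the shelf (horizontal distance between saddle_slot and lift_point below 0.014 m and angle between the x axis of jack and the x axis of rack, either way round below 0.14 rad and angle between jack's own z axis and vertical below 0.05 rad and height (world z) of jack below 0.006 m and height (world z) of lift_point above 0.087 m and value of joint handle above 0.47 rad and contact force between jack and rack above 2 N), for 0.1 s.
3. the handle is let back up and the shelf comes down (height (world z) of lift_point below 0.072 m and value of joint handle below 0.12 rad), for 0.1 s.
At the end, for the whole second after the job is handed in: Fingers still press the handle down (over 0.47 rad, over 1 N); jack flat, within 8 deg of square, slot within 14 mm of the lift point, carrying the shelf (over 2 N) near level (lift point 87 to 96 mm high); robot not touching the rack; jar, duck, ring within 30 mm of their starts (all of step 2 and height (world z) of lift_point below 0.096 m and contact force between the fingers and jack above 1 N and contact force between each of the arm, the fingers and rack below 0.5 N and distance of each of cream_jar, duck, teether from where it was at the start of the episode below 0.03 m); the arm keeps its last pose, push and grip.
It fails at once if the robot pushes or lifts the rack or shelf itself (contact force between any of the fingers, the arm and rack above 4 N).
It fails at once if the jack is tipped over (angle between jack's own z axis and vertical above 0.5 rad).
It fails at once if a bystander is disturbed (distance of any of cream_jar, duck, teether from where it was at the start of the episode above 0.03 m).
It also fails if it takes over 64 s, if anything falls off the work surface, if the arm or the gripper's body presses on something with over 40 N, if the wrist force passes 120 N, or if a joint passes its speed limit or range.

## Working session

There is one attempt and no reset: what is moved stays moved. The work goes in short steps, Python scripts to look and compute and a tool call to move; the robot and the scene stay as the last step left them, time stands still between calls to the robot, and variables do not carry over. Pictures are saved under pics/ and viewed, at most 10 in all, crops included, and the job is handed in when it is done.

Besides the shell and the picture viewer there is one more tool, called after ">>>" as name(argument=value, ...) on one line, values as JSON. play_rows: Moves the arm, as the interface text tells. Its arguments: {"type":"object","properties":{"motion":{"type":"array","items":{"type":"object","properties":{"x":{"type":"number"},"y":{"type":"number"},"z":{"type":"number"},"rx":{"type":"number"},"ry":{"type":"number"},"rz":{"type":"number"},"jaw":{"type":"number"}}}}},"required":["motion"]}

```bash
mkdir -p pics; cat > h.py <<'E'
import numpy as np, cv2
from rig import state, vision, order
def cal(n):
    c=vision.calibration(n); f=192/np.tan(np.radians(c['fovy'])/2)
    return c,np.array([[f,0,c['cx']],[0,f,c['cy']],[0,0,1.]]),np.array([c['k1'],0,0,0,0.]),np.array(c['R']),np.array(c['t']).ravel()
def cloud(n,d):
    c,K,D,R,t=cal(n); v,u=np.mgrid[:384,:512]
    p=cv2.undistortPoints(np.stack([u,v],-1).reshape(-1,1,2).astype(float),K,D).reshape(384,512,2)
    X=np.dstack([p*d[...,None],d])
    W=(X.reshape(-1,3)-t)@R
    W[d.ravel()==0]=np.nan
    return W.reshape(384,512,3)
def shot(n,tag):
    p,d=vision.camera(n); W=cloud(n,d); np.savez(f'{n}_{tag}.npz',p=p,W=W)
    cv2.imwrite(f'pics/{n}_{tag}.png',p[...,::-1]); return p,W
E
python3 - <<'E'
from h import *
for n in('side','top'):
    p,W=shot(n,'0'); print(n,vision.calibration(n))
s=state();print(s['tcp_rot'],s['position'],s['time'],s['opening'])
a=cv2.imread('pics/side_0.png');b=cv2.imread('pics/top_0.png')
E
```

```text
side {'fovy': 56.06264665330637, 'cx': 253.9701057637644, 'cy': 192.41563819444355, 'k1': -0.04096795734799454, 'R': array([[ 7.64812907e-01, -6.44252439e-01, -1.06312199e-04],
       [-4.64487221e-01, -5.51293437e-01, -6.93056396e-01],
       [ 4.46444664e-01,  5.30107858e-01, -7.20883361e-01]]), 't': array([-422.78112204,  354.4980844 ,  842.06607322])}
top {'fovy': 56.869139134935516, 'cx': 254.78427783301606, 'cy': 189.51041059959863, 'k1': -0.03586480328668221, 'R': array([[-0.09684569, -0.99529184, -0.00388132],
       [-0.96991549,  0.09525014, -0.22403428],
       [ 0.22334919, -0.0179322 , -0.97457354]]), 't': array([ 46.43635161, 583.87615102, 972.16216947])}
[[-9.15624409e-01  4.02034494e-01 -4.54674563e-04]
 [ 4.02034730e-01  9.15623417e-01 -1.35450686e-03]
 [-1.28247803e-04 -1.42301451e-03 -9.99998979e-01]] [291.36750552 663.38885837 228.83350944] 0.1 93.09686015890965
```

View pics/top_0.png

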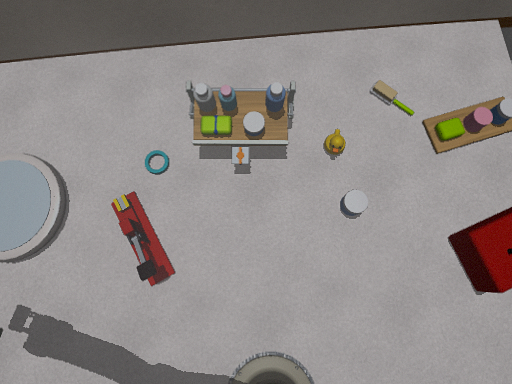

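View pics/side_0.png

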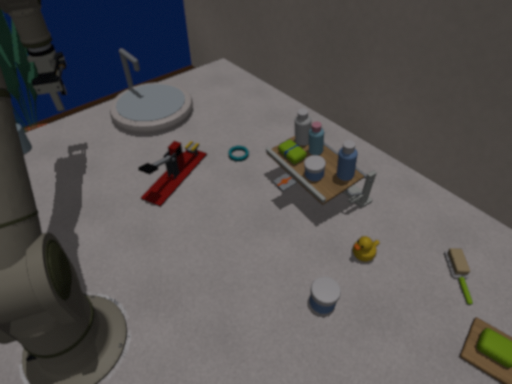

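The top view shows the jack at about (143,238), with its yellow saddle up-left at (122,203) and its pad at (147,270). The tab with the orange dot is at (241,155), the ring at (157,162), the duck at (335,143) and the jar at (355,203). Next I'll measure them.

```bash
cat > m.py <<'E'
from h import *
def jack(p,W):
    hsv=cv2.cvtColor(p,cv2.COLOR_RGB2HSV); h,s,v=[hsv[...,i].astype(int) for i in range(3)]
    box=(W[...,0]>250)&(W[...,0]<850)&(W[...,1]>-150)&(W[...,1]<600)
    red=((h<6)|(h>174))&(s>150)&(v>40)&box
    base=red&(W[...,2]<22)
    pts=W[base][:,:2]
    r=cv2.minAreaRect(pts.astype(np.float32)); b=cv2.boxPoints(r)
    yel=(h>22)&(h<34)&(s>130)&box&(W[...,2]>30)&(W[...,2]<120)
    return r,b,W[yel],W[red&(W[...,2]>105)],W[(v<60)&box&(W[...,2]>60)],(red,yel)
def orange(p,W):
    hsv=cv2.cvtColor(p,cv2.COLOR_RGB2HSV); h,s,v=[hsv[...,i].astype(int) for i in range(3)]
    return W[(h>5)&(h<16)&(s>170)&(v>120)&(W[...,0]>350)&(W[...,0]<900)&(abs(W[...,1])<250)&(W[...,2]>50)&(W[...,2]<120)]
E
python3 - <<'E'
from m import *
np.set_printoptions(precision=1,suppress=True)
for n in('top','side'):
    z=np.load(f'{n}_0.npz');p,W=z['p'],z['W']
    r,b,y,g,k,_=jack(p,W); print(n,'base',r,b.tolist())
    f=lambda a:(len(a),np.nanmedian(a,0),np.nanmin(a,0),np.nanmax(a,0)) if len(a) else 0
    print(' yel',f(y));print(' grip',f(g));print(' blk',f(k))
    o=orange(p,W);print(' or',f(o))
    u,s,vt=np.linalg.svd(o[:,:2]-o[:,:2].mean(0));print(vt[0],s)
    print('counter',np.nanmedian(W[(abs(W[...,2])<30)][:,2]))
z=np.load('top_0.npz');p,W=z['p'],z['W']
for (u,v) in [(195,143),(287,143),(195,138),(240,140),(287,138),(241,148),(240,163),(157,152),(335,143),(355,203)]: print(u,v,W[v,u],p[v,u])
big=cv2.resize(p[80:300,100:310],None,fx=2.8,fy=2.8,interpolation=cv2.INTER_CUBIC)[:600]
cv2.imwrite('pics/c0.png',big[...,::-1])
E
```

```text
top base ((486.2825927734375, 341.59295654296875), (282.00701904296875, 77.49628448486328), 23.968414306640625) [[341.69708251953125, 319.71954345703125], [373.17864990234375, 248.90582275390625], [630.8681030273438, 363.46636962890625], [599.3865356445312, 434.28009033203125]]
 yel (91, array([588.5, 388.5,  52. ]), array([566.5, 365.7,  45.1]), array([610.5, 411.7,  55.7]))
 grip (132, array([506.1, 350.8, 119. ]), array([362.2, 286.9, 114.3]), array([528.1, 369.2, 127.9]))
 blk (344, array([391.6, 302.2, 128.5]), array([360.6,  25.7,  60.2]), array([667.7, 353.8, 140.1]))
 or (44, array([689.9,  22.8,  83.5]), array([669.9,  14.2,  78.5]), array([713.7,  32. ,  87.2]))
[-1.   0.1] [60.7 28.1]
counter -0.8937710917184802
side base ((485.28607177734375, 336.0716552734375), (281.329345703125, 77.00425720214844), 23.85247039794922) [[341.06597900390625, 314.40289306640625], [372.2052001953125, 243.9755859375], [629.5061645507812, 357.74041748046875], [598.366943359375, 428.167724609375]]
 yel (79, array([752.3, 116.7,  95.8]), array([567.5,  38.6,  47.4]), array([829.4, 403.5, 117.8]))
 grip (67, array([500.9, 342.1, 119. ]), array([485.7, 328.2, 106.4]), array([521. , 358. , 121.9]))
 blk (1594, array([712.5,  96.5, 120. ]), array([ 250.1, -129.5,   60.5]), array([849.1, 599.9, 557.7]))
 or (14, array([691. ,  20.9,  83.5]), array([683.5,  15.6,  81.6]), array([701.9,  24.2,  86.1]))
[-1.   0.1] [20.5 10. ]
counter -0.2669416080429824
195 143 [731.2 149.6 107.2] [117 120 119]
287 143 [ 705.9 -116.6  104.3] [172 176 175]
195 138 [751.  150.3  96.4] [152 121  87]
240 140 [726.5  18.6 109.5] [164 171 171]
287 138 [ 725.6 -119.9   92.8] [111  95  72]
241 148 [710.7  18.1  84.8] [175 133  98]
240 163 [666.5  25.2  79.6] [153  99  54]
157 152 [748.5 284.6  16.5] [ 51 135 142]
335 143 [ 704.6 -265.3   69.2] [153 133  37]
355 203 [ 517.2 -297.    65.5] [173 176 177]
```

View pics/c0.png

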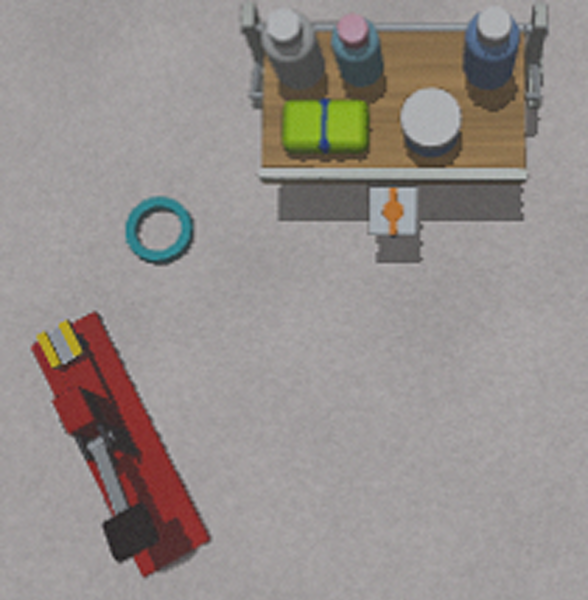

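The crop shows the jack's saddle at bottom left pointing up-left, and the tab stripe at (393,211) in the crop. The jack's yaw is about 24° and the rack's about -5.4°. I'll move above the grip block.

>>> play_rows(motion=[{"x": -40,"y": -25,"z": 5,"rz": -0.1,"jaw": 93},{"x": -80,"y": -50,"z": 15,"rz": -0.2,"jaw": 93},{"x": -120,"y": -75,"z": 25,"rz": -0.3,"jaw": 93},{"x": -160,"y": -100,"z": 35,"rz": -0.41,"jaw": 93},{"x": -200,"y": -125,"z": 45,"rz": -0.52,"jaw": 93},{"x": -240,"y": -150,"z": 50,"rz": -0.63,"jaw": 93},{"x": -280,"y": -175,"z": 50,"rz": -0.74,"jaw": 93},{"x": -310,"y": -194,"z": 50,"rz": -0.832,"jaw": 93},{"x": -322,"y": -202,"z": 50,"rz": -0.832,"jaw": 93},{"x": -322,"y": -202,"z": 50,"rz": -0.832,"jaw": 93},{"x": -322,"y": -202,"z": 50,"rz": -0.832,"jaw": 93},{"x": -322,"y": -202,"z": 50,"rz": -0.832,"jaw": 93}])

```text
validation failed for argument at $.mo...
```

```bash
cat >> h.py <<'E'
def to(goal,yaw=None):
    "shift in tool axes and rz to bring TCP to goal; yaw= desired world yaw (deg) of tool y axis, mod 180"
    s=state();R=np.array(s['tcp_rot']);d=R.T@(np.array(goal)-s['position'])
    y=np.degrees(np.arctan2(R[1,1],R[0,1])); e=0 if yaw is None else (yaw-y+90)%180-90
    print('pos',np.round(s['position'],1),'yaw',round(y,1),'tilt',np.round(R[:,2],4),'shift',np.round(d,1),'rz',round(-np.radians(e),3),'F',np.round(s['ft_force'],1),'t',s['time'],'open',round(s['opening'],1))
E
python3 - <<'E'
from m import *
np.set_printoptions(precision=1,suppress=True)
to((505.5,349.5,91),114)
p,W=shot('side','1')
p,W=shot('top','1');r,b,y,g,k,_=jack(p,W);print(r,np.nanmedian(y,0))
# rack yaw: white lip line
m=(p.min(-1)>130)&(W[...,2]>99)&(W[...,2]<113)&(W[...,0]>690)&(W[...,0]<750)&(abs(W[...,1]-16)<125)
q=W[m];print(len(q),cv2.fitLine(q[:,:2].astype(np.float32),cv2.DIST_HUBER,0,.01,.01).ravel())
E
```

```text
pos [291.4 663.4 228.8] yaw 66.3 tilt [-0. -0. -1.] shift [-322.2 -201.1  138.2] rz -0.833 F [ 0.2  0.6 -0.5] t 0.1 open 93.1
((486.4345703125, 341.87261962890625), (282.265380859375, 78.25270080566406), 23.804502487182617) [588.3 388.5  52. ]
340 [  0.1   1.  722.7  14.6]
```

View pics/side_1.png

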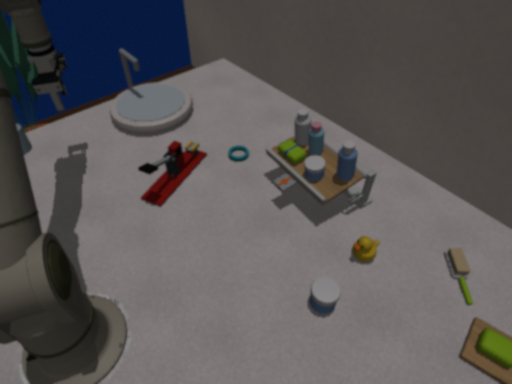

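The move was refused, so the arm hasn't moved and the scene is unchanged. I'll try again with every key in each row.

>>> play_rows(motion=[{"x": -40,"y": -25,"z": 5,"rx": 0,"ry": 0,"rz": -0.1,"jaw": 93},{"x": -80,"y": -50,"z": 15,"rx": 0,"ry": 0,"rz": -0.2,"jaw": 93},{"x": -120,"y": -75,"z": 25,"rx": 0,"ry": 0,"rz": -0.3,"jaw": 93},{"x": -160,"y": -100,"z": 35,"rx": 0,"ry": 0,"rz": -0.41,"jaw": 93},{"x": -200,"y": -125,"z": 45,"rx": 0,"ry": 0,"rz": -0.52,"jaw": 93},{"x": -240,"y": -150,"z": 50,"rx": 0,"ry": 0,"rz": -0.63,"jaw": 93},{"x": -280,"y": -175,"z": 50,"rx": 0,"ry": 0,"rz": -0.74,"jaw": 93},{"x": -310,"y": -194,"z": 50,"rx": 0,"ry": 0,"rz": -0.83,"jaw": 93},{"x": -322,"y": -202,"z": 50,"rx": 0,"ry": 0,"rz": -0.83,"jaw": 93},{"x": -322,"y": -202,"z": 50,"rx": 0,"ry": 0,"rz": -0.83,"jaw": 93},{"x": -322,"y": -202,"z": 50,"rx": 0,"ry": 0,"rz": -0.83,"jaw": 93}])

```text
time: 1.3
position: [504.3, 350.9, 179.7]
tcp_rot: [[-0.915, -0.404, -0.0], [-0.404, 0.915, 0.001], [-0.0, 0.001, -1.0]]
ft_force: [1.0, 1.3, 0.1]
opening: 92.8
grip_force: 0.0
```

>>> play_rows(motion=[{"x": -1,"y": -1,"z": 30,"rx": 0,"ry": 0,"rz": 0,"jaw": 93},{"x": -1,"y": -1,"z": 60,"rx": 0,"ry": 0,"rz": 0,"jaw": 93},{"x": -1,"y": -1,"z": 85,"rx": 0,"ry": 0,"rz": 0,"jaw": 93},{"x": -1,"y": -1,"z": 89,"rx": 0,"ry": 0,"rz": 0,"jaw": 70},{"x": -1,"y": -1,"z": 89,"rx": 0,"ry": 0,"rz": 0,"jaw": 50},{"x": -1,"y": -1,"z": 89,"rx": 0,"ry": 0,"rz": 0,"jaw": 40},{"x": -1,"y": -1,"z": 89,"rx": 0,"ry": 0,"rz": 0,"jaw": 30},{"x": -1,"y": -1,"z": 89,"rx": 0,"ry": 0,"rz": 0,"jaw": 10},{"x": -1,"y": -1,"z": 89,"rx": 0,"ry": 0,"rz": 0,"jaw": 10},{"x": -1,"y": -1,"z": 89,"rx": 0,"ry": 0,"rz": 0,"jaw": 10}])

```text
time: 2.3
position: [506.6, 348.9, 91.1]
tcp_rot: [[-0.915, -0.404, 0.001], [-0.404, 0.915, 0.0], [-0.001, 0.0, -1.0]]
ft_force: [-0.9, -0.2, 0.0]
opening: 41.7
grip_force: 0.0
```

```bash
python3 - <<'E'
from m import *
np.set_printoptions(precision=2,suppress=True)
to((506,350,91))
z=np.load('top_0.npz');p,W=z['p'],z['W']
m=(p.min(-1)>130)&(W[...,2]>99)&(W[...,2]<113)&(W[...,0]>690)&(W[...,0]<750)&(abs(W[...,1]-16)<125)
l=cv2.fitLine(W[m][:,:2].astype(np.float32),cv2.DIST_HUBER,0,.01,.01).ravel();print(l,np.degrees(np.arctan2(l[0],l[1])))
E
```

```text
pos [506.6 348.9  91.1] yaw 113.8 tilt [ 0.  0. -1.] shift [0.1 1.3 0.1] rz -0.0 F [-0.9 -0.2  0. ] t 2.3 open 41.7
[  0.1    0.99 722.73  15.07] 6.0161576
```

>>> play_rows(motion=[{"x": 0,"y": 0,"z": 0,"rx": 0,"ry": 0,"rz": 0,"jaw": 0},{"x": 0,"y": 0,"z": 0,"rx": 0,"ry": 0,"rz": 0,"jaw": 0},{"x": 0,"y": 0,"z": 0,"rx": 0,"ry": 0,"rz": 0,"jaw": 0},{"x": 0,"y": 0,"z": 0,"rx": 0,"ry": 0,"rz": 0,"jaw": 0},{"x": 0,"y": 0,"z": 0,"rx": 0,"ry": 0,"rz": 0,"jaw": 0},{"x": 0,"y": 0,"z": -5,"rx": 0,"ry": 0,"rz": 0,"jaw": 0},{"x": 0,"y": 0,"z": -12,"rx": 0,"ry": 0,"rz": 0,"jaw": 0},{"x": 0,"y": 0,"z": -20,"rx": 0,"ry": 0,"rz": 0,"jaw": 0},{"x": 0,"y": 0,"z": -20,"rx": 0,"ry": 0,"rz": 0,"jaw": 0}])

```text
time: 3.2
position: [506.9, 349.1, 111.8]
tcp_rot: [[-0.915, -0.404, 0.001], [-0.404, 0.915, 0.001], [-0.001, 0.0, -1.0]]
ft_force: [0.1, 0.2, -6.7]
opening: 30.1
grip_force: 30.0
```

```bash
python3 - <<'E'
from m import *
np.set_printoptions(precision=2,suppress=True)
jx=np.array([np.cos(np.radians(-5.8)),np.sin(np.radians(-5.8))]); dot=np.array([690,22.3])
g=dot-(90+85)*jx; to((*g,110),90-5.8); print(g, dot-90*jx)
E
```

```text
pos [506.9 349.1 111.8] yaw 113.8 tilt [ 0.  0. -1.] shift [ 116.7 -286.4    1.5] rz 0.517 F [ 0.1  0.2 -6.7] t 3.2 open 30.1
[515.9   39.98] [600.46  31.4 ]
```

>>> play_rows(motion=[{"x": 6,"y": -15,"z": 0,"rx": 0,"ry": 0,"rz": 0.03,"jaw": 0},{"x": 17,"y": -42,"z": 0,"rx": 0,"ry": 0,"rz": 0.08,"jaw": 0},{"x": 29,"y": -70,"z": 0,"rx": 0,"ry": 0,"rz": 0.13,"jaw": 0},{"x": 41,"y": -100,"z": 0,"rx": 0,"ry": 0,"rz": 0.18,"jaw": 0},{"x": 53,"y": -130,"z": 0,"rx": 0,"ry": 0,"rz": 0.24,"jaw": 0},{"x": 65,"y": -160,"z": 0,"rx": 0,"ry": 0,"rz": 0.3,"jaw": 0},{"x": 78,"y": -190,"z": 0,"rx": 0,"ry": 0,"rz": 0.36,"jaw": 0},{"x": 90,"y": -220,"z": 0,"rx": 0,"ry": 0,"rz": 0.42,"jaw": 0},{"x": 101,"y": -248,"z": 0,"rx": 0,"ry": 0,"rz": 0.47,"jaw": 0},{"x": 110,"y": -270,"z": 0,"rx": 0,"ry": 0,"rz": 0.5,"jaw": 0},{"x": 115,"y": -282,"z": 0,"rx": 0,"ry": 0,"rz": 0.517,"jaw": 0},{"x": 117,"y": -286,"z": 0,"rx": 0,"ry": 0,"rz": 0.517,"jaw": 0}])

```text
time: 4.4
position: [514.9, 38.2, 110.7]
tcp_rot: [[-0.995, 0.103, -0.0], [0.103, 0.995, -0.001], [0.0, -0.001, -1.0]]
ft_force: [-0.6, 0.9, -7.9]
opening: 29.9
grip_force: 30.0
```

>>> play_rows(motion=[{"x": 0,"y": 0,"z": 5,"rx": 0,"ry": 0,"rz": 0,"jaw": 0},{"x": 0,"y": 0,"z": 10,"rx": 0,"ry": 0,"rz": 0,"jaw": 0},{"x": 0,"y": 0,"z": 15,"rx": 0,"ry": 0,"rz": 0,"jaw": 0},{"x": 0,"y": 0,"z": 15,"rx": 0,"ry": 0,"rz": 0,"jaw": 0}])

```text
time: 4.8
position: [514.6, 41.0, 94.7]
tcp_rot: [[-0.995, 0.099, -0.001], [0.099, 0.995, 0.0], [0.001, -0.0, -1.0]]
ft_force: [0.8, 0.2, -7.3]
opening: 30.3
grip_force: 30.0
```

```bash
python3 - <<'E'
from m import *
np.set_printoptions(precision=2,suppress=True)
to((600.5,31.4,94),90-5.8)
for n in('top','side'):
    p,W=shot(n,'2');r,b,y,g,k,_=jack(p,W);print(n,r,b.tolist(),'\nyel',len(y),np.nanmedian(y,0),np.nanmin(y,0),np.nanmax(y,0))
    o=orange(p,W);print('or',len(o),np.nanmedian(o,0))
p=np.load('top_2.npz')['p'];cv2.imwrite('pics/c2.png',cv2.resize(p[100:300,150:350],None,fx=3,fy=3,interpolation=cv2.INTER_CUBIC)[...,::-1])
E
```

```text
pos [514.6  41.   94.7] yaw 84.3 tilt [-0.  0. -1.] shift [-86.4  -1.1   0.6] rz 0.002 F [ 0.8  0.2 -7.3] t 4.8 open 30.3
  return np.nanmean(a, axis, out=out, keepdims=keepdims)
Traceback (most recent call last):
ValueError: zero-size array to reduction operation fmin which has no identity
```

```bash
python3 - <<'E' 2>&1 | grep -v Warn
from m import *
np.set_printoptions(precision=2,suppress=True)
p,W=shot('side','2')
r,b,y,g,k,_=jack(p,W);y=y[(abs(y[:,1]-32)<40)&(y[:,0]<700)&(y[:,2]<70)];print(r,b.tolist(),'\nyel',len(y),np.nanmedian(y,0),np.nanmin(y,0),np.nanmax(y,0))
o=orange(p,W);print('or',len(o),np.nanmedian(o,0) if len(o) else 0)
a=np.load('top_2.npz')['p']
c=lambda q:cv2.resize(q,(390,390),interpolation=cv2.INTER_CUBIC)
cv2.imwrite('pics/c2.png',np.hstack([c(a[90:290,150:350]),c(p[120:280,180:340])])[...,::-1])
E
```

```text
((490.5517883300781, 40.61048889160156), (78.68685913085938, 278.3276672363281), 84.643310546875) [[348.3227844238281, 14.430618286132812], [625.4349365234375, -11.552864074707031], [632.78076171875, 66.79035949707031], [355.66864013671875, 92.77384185791016]] 
yel 35 [600.16  16.93  55.19] [583.09  13.19  49.82] [621.42  24.58  60.03]
or 14 [688.89  20.13  83.91]
```

View pics/c2.png

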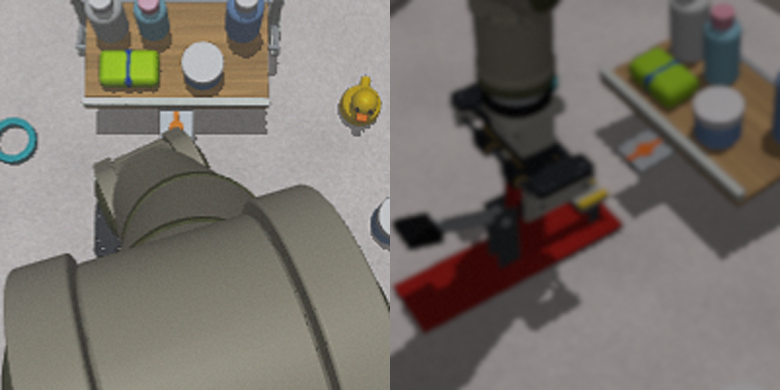

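The side crop shows the jack held upright behind the tab, saddle toward the mark, and both cameras agree on the offset. I'll advance along the jack's axis, then lower it.

>>> play_rows(motion=[{"x": -6,"y": 0,"z": 0,"rx": 0,"ry": 0,"rz": 0,"jaw": 0},{"x": -16,"y": 0,"z": 1,"rx": 0,"ry": 0,"rz": 0,"jaw": 0},{"x": -26,"y": 0,"z": 1,"rx": 0,"ry": 0,"rz": 0,"jaw": 0},{"x": -37,"y": -1,"z": 1,"rx": 0,"ry": 0,"rz": 0,"jaw": 0},{"x": -48,"y": -1,"z": 1,"rx": 0,"ry": 0,"rz": 0,"jaw": 0},{"x": -59,"y": -1,"z": 1,"rx": 0,"ry": 0,"rz": 0,"jaw": 0},{"x": -70,"y": -1,"z": 1,"rx": 0,"ry": 0,"rz": 0,"jaw": 0},{"x": -79,"y": -1,"z": 1,"rx": 0,"ry": 0,"rz": 0,"jaw": 0},{"x": -85,"y": -1,"z": 1,"rx": 0,"ry": 0,"rz": 0,"jaw": 0},{"x": -87,"y": -1,"z": 1,"rx": 0,"ry": 0,"rz": 0,"jaw": 0},{"x": -87,"y": -1,"z": 1,"rx": 0,"ry": 0,"rz": 0,"jaw": 0}])

```text
time: 6.0
position: [601.4, 30.2, 94.5]
tcp_rot: [[-0.995, 0.101, -0.0], [0.101, 0.995, -0.0], [0.0, -0.0, -1.0]]
ft_force: [-0.0, -0.0, -7.5]
opening: 29.6
grip_force: 30.0
```

```bash
python3 - <<'E' 2>&1 | grep -v Warn
from m import *
np.set_printoptions(precision=2,suppress=True)
to((601,31.4,91),90-5.8)
p,W=shot('side','3')
r,b,y,g,k,_=jack(p,W);print(r,b.tolist())
o=orange(p,W);print('or',len(o),np.nanmedian(o,0) if len(o) else 0)
E
```

```text
pos [601.4  30.2  94.5] yaw 84.2 tilt [-0. -0. -1.] shift [0.5 1.1 3.5] rz 0.0 F [-0.  -0.  -7.5] t 6.0 open 29.6
((576.9486083984375, 29.379989624023438), (77.64258575439453, 278.5218200683594), 84.32447052001953) [[434.5311279296875, 4.52117919921875], [711.6876220703125, -23.023170471191406], [719.3660888671875, 54.238800048828125], [442.2095947265625, 81.78314971923828]]
or 0 0
```

>>> play_rows(motion=[{"x": 0,"y": 1.5,"z": 1,"rx": 0,"ry": 0,"rz": 0,"jaw": 0},{"x": 0,"y": 1.5,"z": 2,"rx": 0,"ry": 0,"rz": 0,"jaw": 0},{"x": 0,"y": 1.5,"z": 3,"rx": 0,"ry": 0,"rz": 0,"jaw": 0},{"x": 0,"y": 1.5,"z": 3.5,"rx": 0,"ry": 0,"rz": 0,"jaw": 0},{"x": 0,"y": 1.5,"z": 3.5,"rx": 0,"ry": 0,"rz": 0,"jaw": 0}])

```text
time: 6.55
position: [601.6, 31.8, 91.0]
tcp_rot: [[-0.995, 0.101, -0.0], [0.101, 0.995, -0.0], [0.0, -0.0, -1.0]]
ft_force: [1.1, -0.8, -7.7]
opening: 30.0
grip_force: 30.0
```

>>> play_rows(motion=[{"x": 0,"y": 0,"z": 0,"rx": 0,"ry": 0,"rz": 0,"jaw": 34},{"x": 0,"y": 0,"z": 0,"rx": 0,"ry": 0,"rz": 0,"jaw": 40},{"x": 0,"y": 0,"z": 0,"rx": 0,"ry": 0,"rz": 0,"jaw": 50},{"x": 0,"y": 0,"z": 0,"rx": 0,"ry": 0,"rz": 0,"jaw": 50},{"x": 0,"y": 0,"z": -10,"rx": 0,"ry": 0,"rz": 0,"jaw": 50},{"x": 0,"y": 0,"z": -40,"rx": 0,"ry": 0,"rz": 0,"jaw": 50},{"x": 0,"y": 0,"z": -75,"rx": 0,"ry": 0,"rz": 0,"jaw": 50},{"x": 30,"y": 0,"z": -90,"rx": 0,"ry": 0,"rz": 0,"jaw": 50},{"x": 70,"y": 0,"z": -90,"rx": 0,"ry": 0,"rz": 0,"jaw": 20},{"x": 110,"y": 0,"z": -90,"rx": 0,"ry": 0,"rz": 0,"jaw": 0},{"x": 132,"y": 0,"z": -90,"rx": 0,"ry": 0,"rz": 0,"jaw": 0},{"x": 132,"y": 0,"z": -90,"rx": 0,"ry": 0,"rz": 0,"jaw": 0}])

```text
time: 7.75
position: [467.3, 45.0, 182.1]
tcp_rot: [[-0.995, 0.099, -0.001], [0.099, 0.995, -0.001], [0.001, -0.001, -1.0]]
ft_force: [1.3, -0.3, 0.2]
opening: 22.9
grip_force: 0.0
```

```bash
python3 - <<'E' 2>&1 | grep -v Warn
from m import *
np.set_printoptions(precision=2,suppress=True)
for n in('side','top'):
    p,W=shot(n,'4')
    r,b,y,g,k,_=jack(p,W);print(n,r,b.tolist());a=np.radians(r[2]-90 if r[1][0]<r[1][1] else r[2]);c=np.array([np.cos(a),np.sin(a)])
    print('saddle',r[0]+112.5*c,'pad',r[0]-109.5*c,'yaw',np.degrees(a))
    o=orange(p,W);print('or',len(o),np.nanmedian(o,0) if len(o) else 0)
    to((*(r[0]-111*c),152))
a=np.load('side_4.npz')['p'];c=lambda q:cv2.resize(q,(390,390),interpolation=cv2.INTER_CUBIC)
cv2.imwrite('pics/c4.png',np.hstack([c(p[90:290,150:350]),c(a[120:280,180:340])])[...,::-1])
E
```

```text
side ((577.7410278320312, 32.55819320678711), (78.92288970947266, 279.4964294433594), 84.11016845703125) [[434.68115234375, 7.645465850830078], [712.7021484375, -21.035343170166016], [720.8009033203125, 57.47092056274414], [442.7799072265625, 86.1517333984375]]
saddle [689.65  21.01] pad [468.82  43.79] yaw -5.88983154296875
or 14 [689.22  20.98  83.77]
pos [469.7  45.1 182.2] yaw 84.3 tilt [ 0. -0. -1.] shift [ 2.3 -1.4 30.2] rz -0.0 F [ 0.8 -0.4 -0.4] t 7.8 open 18.6
top ((674.6815795898438, 26.12743377685547), (76.13677978515625, 64.96617889404297), 81.30964660644531) [[636.8195190429688, -6.595893859863281], [701.0398559570312, -16.41191864013672], [712.5436401367188, 58.85076141357422], [648.3233032226562, 68.66678619384766]]
saddle [691.68 137.34] pad [658.14 -82.12] yaw 81.30964660644531
or 44 [690.03  22.86  83.12]
pos [471.   45.2 182.1] yaw 84.2 tilt [ 0.  0. -1.] shift [-198.8 -109.4   30.4] rz -0.0 F [ 1.1 -0.1 -0.5] t 7.85 open 14.3
```

View pics/c4.png

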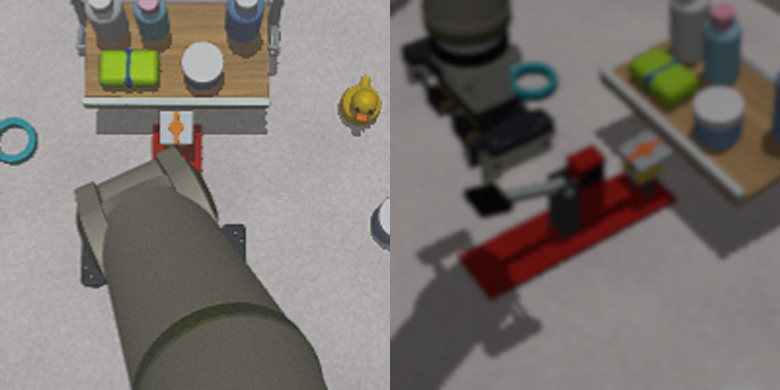

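The jack stands square, with the saddle at (689.7,21.0) against the mark at (689.2,21.0). Next is the trial press on the pad.

>>> play_rows(motion=[{"x": 1,"y": -1,"z": 10,"rx": 0,"ry": 0,"rz": 0,"jaw": 0},{"x": 1,"y": -1,"z": 22,"rx": 0,"ry": 0,"rz": 0,"jaw": 0},{"x": 1,"y": -1,"z": 32,"rx": 0,"ry": 0,"rz": 0,"jaw": 0},{"x": 1,"y": -1,"z": 38,"rx": 0,"ry": 0,"rz": 0,"jaw": 0},{"x": 1,"y": -1,"z": 44,"rx": 0,"ry": 0,"rz": 0,"jaw": 0},{"x": 2,"y": -1,"z": 50,"rx": 0,"ry": 0,"rz": 0,"jaw": 0},{"x": 3,"y": -1,"z": 56,"rx": 0,"ry": 0,"rz": 0,"jaw": 0},{"x": 3,"y": -1,"z": 62,"rx": 0,"ry": 0,"rz": 0,"jaw": 0},{"x": 4,"y": -1,"z": 68,"rx": 0,"ry": 0,"rz": 0,"jaw": 0},{"x": 5,"y": -1,"z": 74,"rx": 0,"ry": 0,"rz": 0,"jaw": 0},{"x": 5,"y": -1,"z": 78,"rx": 0,"ry": 0,"rz": 0,"jaw": 0}])

```text
time: 8.95
position: [464.9, 44.5, 102.9]
tcp_rot: [[-0.995, 0.101, -0.0], [0.101, 0.995, -0.0], [0.0, -0.0, -1.0]]
ft_force: [-2.4, 1.3, 7.7]
opening: 0.1
grip_force: 3.8
```

```bash
python3 - <<'E' 2>&1 | grep -v Warn
from m import *
np.set_printoptions(precision=2,suppress=True)
for n in('side','top'):
    p,W=shot(n,'5');o=orange(p,W);print(n,'or',len(o),np.nanmedian(o,0) if len(o) else 0)
    if n=='side':
        r,b,*_=jack(p,W);c=np.array([np.cos(a:=np.radians(r[2]-90)),np.sin(a)]);print(r,'saddle',r[0]+112.5*c)
    to((468,44,88))
E
```

```text
side or 15 [687.87  20.94  97.53]
((578.0972900390625, 32.125762939453125), (78.63418579101562, 279.1365966796875), 84.57821655273438) saddle [690.09  21.5 ]
pos [464.9  44.5 102.5] yaw 84.2 tilt [-0. -0. -1.] shift [-3.2 -0.2 14.5] rz -0.0 F [-1.8 -0.3  7.1] t 9.0 open 0.5
top or 47 [688.89  23.27  97.89]
pos [464.9  44.5 102.8] yaw 84.2 tilt [-0. -0. -1.] shift [-3.2 -0.2 14.8] rz -0.0 F [-2.6 -0.4  5.9] t 9.05 open 0.2
```

>>> play_rows(motion=[{"x": 0,"y": 0,"z": 5,"rx": 0,"ry": 0,"rz": 0,"jaw": 0},{"x": 1,"y": 0,"z": 10,"rx": 0,"ry": 0,"rz": 0,"jaw": 0},{"x": 2,"y": 0,"z": 14,"rx": 0,"ry": 0,"rz": 0,"jaw": 0},{"x": 2,"y": 0,"z": 17,"rx": 0,"ry": 0,"rz": 0,"jaw": 0},{"x": 2,"y": 0,"z": 19,"rx": 0,"ry": 0,"rz": 0,"jaw": 0},{"x": 2,"y": 0,"z": 19,"rx": 0,"ry": 0,"rz": 0,"jaw": 0},{"x": 2,"y": 0,"z": 19,"rx": 0,"ry": 0,"rz": 0,"jaw": 0}])

```text
time: 9.75
position: [465.6, 44.6, 85.9]
tcp_rot: [[-0.995, 0.101, 0.006], [0.101, 0.995, 0.0], [-0.006, 0.001, -1.0]]
ft_force: [-1.7, -3.2, 30.1]
opening: 0.1
grip_force: 14.9
```

```bash
cat > chk.py <<'E'
from m import *
np.set_printoptions(precision=2,suppress=True)
for n in('side','top'):
    p,W=shot(n,'6');o=orange(p,W);print(n,'or',len(o),np.nanmedian(o,0) if len(o) else 0)
    if n=='side':
        r,b,*_=jack(p,W);c=np.array([np.cos(a:=np.radians(r[2]-90)),np.sin(a)]);print(r,'saddle',r[0]+112.5*c)
to((463,44,84))
E
python3 chk.py
```

```text
side or 16 [685.62  19.03 111.18]
((578.1865234375, 31.546133041381836), (77.10636138916016, 279.4026794433594), 84.47817993164062) saddle [690.16  20.72]
top or 53 [687.25  23.35 110.65]
pos [465.7  44.6  85.9] yaw 84.2 tilt [ 0.01  0.   -1.  ] shift [ 2.6 -0.9  1.9] rz -0.0 F [-0.8 -1.9 29.4] t 9.85 open 0.4
```

The trial lift reached the stop, with the mark at about 110 mm. Now I'll let it up gently until the handle is clear.

>>> play_rows(motion=[{"x": 0,"y": 0,"z": -6,"rx": 0,"ry": 0,"rz": 0,"jaw": 0},{"x": -1,"y": 0,"z": -13,"rx": 0,"ry": 0,"rz": 0,"jaw": 0},{"x": -2,"y": 0,"z": -20,"rx": 0,"ry": 0,"rz": 0,"jaw": 0},{"x": -3,"y": 0,"z": -27,"rx": 0,"ry": 0,"rz": 0,"jaw": 0},{"x": -4,"y": 0,"z": -34,"rx": 0,"ry": 0,"rz": 0,"jaw": 0},{"x": -5,"y": 0,"z": -41,"rx": 0,"ry": 0,"rz": 0,"jaw": 0},{"x": -6,"y": 0,"z": -48,"rx": 0,"ry": 0,"rz": 0,"jaw": 0},{"x": -6,"y": 0,"z": -55,"rx": 0,"ry": 0,"rz": 0,"jaw": 0},{"x": -6,"y": 0,"z": -62,"rx": 0,"ry": 0,"rz": 0,"jaw": 0},{"x": -6,"y": 0,"z": -70,"rx": 0,"ry": 0,"rz": 0,"jaw": 0},{"x": -6,"y": 0,"z": -74,"rx": 0,"ry": 0,"rz": 0,"jaw": 0},{"x": -6,"y": 0,"z": -74,"rx": 0,"ry": 0,"rz": 0,"jaw": 0}])

```text
time: 11.05
position: [469.4, 44.1, 158.7]
tcp_rot: [[-0.995, 0.101, 0.001], [0.101, 0.995, 0.0], [-0.001, 0.0, -1.0]]
ft_force: [-0.0, 0.1, -0.3]
opening: 0.4
grip_force: 0.0
```

```bash
python3 chk.py; python3 - <<'E'
from m import *
z=np.load('side_6.npz');p,W=z['p'],z['W'];k=W[(p.max(-1)<45)&(abs(W[...,0]-469)<40)&(abs(W[...,1]-44)<40)&(W[...,2]>60)];print(len(k),np.percentile(k[:,2],[5,25,50,75]))
cv2.imwrite('pics/c6.png',cv2.resize(p[120:280,180:340],(480,480),interpolation=cv2.INTER_CUBIC)[...,::-1])
E
```

```text
side or 14 [690.82  20.17  84.22]
((578.040283203125, 31.440515518188477), (76.70035552978516, 279.494384765625), 84.6966781616211) saddle [690.06  21.04]
top or 45 [689.05  22.98  83.66]
pos [469.1  44.1 158.1] yaw 84.2 tilt [-0. -0. -1.] shift [ 6.1 -0.7 74.1] rz -0.0 F [-0.7 -0.1 -0.5] t 11.15 open 0.7
811 [129.88264513 249.93964138 322.97270588 337.38476501]
```

View pics/c6.png

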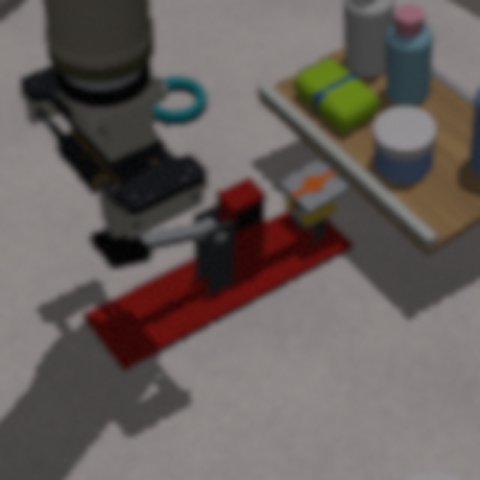

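The handle is back up, the shelf is down, and the jack hasn't moved. Now the final press.

>>> play_rows(motion=[{"x": 0,"y": 0,"z": 8,"rx": 0,"ry": 0,"rz": 0,"jaw": 0},{"x": 0,"y": 0,"z": 15,"rx": 0,"ry": 0,"rz": 0,"jaw": 0},{"x": 0,"y": 0,"z": 21,"rx": 0,"ry": 0,"rz": 0,"jaw": 0},{"x": 1,"y": 0,"z": 27,"rx": 0,"ry": 0,"rz": 0,"jaw": 0},{"x": 2,"y": 0,"z": 33,"rx": 0,"ry": 0,"rz": 0,"jaw": 0},{"x": 3,"y": 0,"z": 39,"rx": 0,"ry": 0,"rz": 0,"jaw": 0},{"x": 4,"y": 0,"z": 45,"rx": 0,"ry": 0,"rz": 0,"jaw": 0},{"x": 4,"y": 0,"z": 51,"rx": 0,"ry": 0,"rz": 0,"jaw": 0},{"x": 5,"y": 0,"z": 57,"rx": 0,"ry": 0,"rz": 0,"jaw": 0},{"x": 5,"y": 0,"z": 63,"rx": 0,"ry": 0,"rz": 0,"jaw": 0},{"x": 5,"y": 0,"z": 68,"rx": 0,"ry": 0,"rz": 0,"jaw": 0},{"x": 5,"y": 0,"z": 71,"rx": 0,"ry": 0,"rz": 0,"jaw": 0}])

```text
time: 12.35
position: [465.1, 44.6, 87.0]
tcp_rot: [[-0.995, 0.101, 0.002], [0.101, 0.995, 0.0], [-0.002, 0.0, -1.0]]
ft_force: [-0.5, -2.0, 18.3]
opening: 0.6
grip_force: 8.8
```

>>> play_rows(motion=[{"x": 0,"y": 0,"z": 1.5,"rx": 0,"ry": 0,"rz": 0,"jaw": 0},{"x": 0,"y": 0,"z": 2.5,"rx": 0,"ry": 0,"rz": 0,"jaw": 0},{"x": 0,"y": 0,"z": 2.5,"rx": 0,"ry": 0,"rz": 0,"jaw": 0},{"x": 0,"y": 0,"z": 2.5,"rx": 0,"ry": 0,"rz": 0,"jaw": 0},{"x": 0,"y": 0,"z": 2.5,"rx": 0,"ry": 0,"rz": 0,"jaw": 0}])

```text
time: 12.85
position: [465.3, 44.5, 85.9]
tcp_rot: [[-0.995, 0.101, 0.003], [0.101, 0.995, 0.0], [-0.003, 0.0, -1.0]]
ft_force: [-3.7, -2.1, 29.0]
opening: 0.4
grip_force: 14.4
```

```bash
python3 chk.py
```

```text
side or 15 [686.91  20.07 110.43]
((577.2427978515625, 31.3483829498291), (77.55328369140625, 277.9332580566406), 83.89260864257812) saddle [689.1   19.38]
top or 52 [687.58  23.49 109.53]
pos [465.3  44.5  85.9] yaw 84.2 tilt [ 0.  0. -1.] shift [ 2.2 -0.8  1.9] rz -0.0 F [-3.4 -1.9 28.4] t 12.95 open 0.6
```

```bash
python3 -c "
from rig import order
print(order.sign_off())"
```

```text
the job is handed in; nothing more can be done
None
```

I handed the job in at about 13 s with the gripper holding the handle at its stop (about 28 N). The jack is square under the lift point, and the orange dot is at about 110 mm, which is level. The trial lift and full release came first, but the sign-off returned no verdict.

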